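# Unlatch the pallet-board clamp and hold its jaw open at the mark

## Task

On the board clamp, swing the steel hasp up off its catch and right over backwards so that it stays open by itself. Then pull the spring-loaded jaw open by its handle until its pointer lines up with the mark on the side rail, and keep holding it there so the next board can be dropped in: the program finishes with the gripper still holding the handle against the spring. Leave the hammer, the wooden batten and the nail tub where they are.

Things in the scene. Friction and masses are not known exactly. Their poses are not given: they have to be found in the camera images.
- jig: Board clamp, fixed to the bench: plywood base (x -260 to 95, 200 wide, 12 thick, mm), wooden fence block (90 long, 130 wide, top at 75), sliding jaw block (35 long, 90 wide, top at 75) shut against it, side rail on -y (top at 32), spring barrel at y = 62 (top at 54). Origin: bench level, centre line, plane of the fence face. x runs from handle to fence, so the jaw opens along -x; z up.
- hasp_hinge (a point): Point on the hasp's hinge axis, on the centre line on top of the fence block, 81 mm above the bench; the axis is level, across the clamp (its y).
- hasp_tip (a point): Centre of the steel hasp's rolled end, a barrel 14 mm in diameter, 30 long (along clamp y), 95 from the hinge axis. The strap (26 wide, 5 thick) has a slot over the catch, a loop on the jaw block reaching 95 above the bench. Closed, it lies level towards the handle, the rolled end 40 mm beyond the jaw block, 81 above the bench; below it only the jaw's tail plate (top at 26).
- hasp (a joint): Hasp angle, rad: 0 closed flat over the catch (the jaw is locked then), grows as the rolled end is lifted, pi/2 straight up, 3.1 lying back on the fence. It swings freely and light (90 g): below about pi/2 it falls shut, beyond it falls open and stays.
- jaw: The sliding jaw with its tail plate and dark steel bow handle, all one piece. Its frame equals the clamp's when shut and moves along the clamp's -x by the opening (0 to 95 mm, then a stop). A spring pulls it shut with about 6 N at 0, rising by 1 N per 10 mm; let go, it shuts. While the hasp is over the catch it has only about 3 mm of play.
- handle_grip (a point): Middle of the handle's level round bar: 14 mm in diameter, 90 mm long across the clamp (y), on two legs, 85 mm above the bench, about 50 mm free beneath; on the centre line, 160 mm from the fence face when the jaw is shut. Pulling it along the clamp's -x opens the jaw.
- jaw_pointer (a point): Tip of the small steel pointer that sticks out sideways (-y) from the jaw's tail plate above the side rail, 42 mm above the bench; moves with the jaw.
- mark: The mark: dark steel saddle 30 mm long on the side rail, with an upright fin 5 mm thick, 22 high. Fixed, but at a different place every time, 40 to 75 mm farther out (clamp -x) than the shut jaw's pointer. Origin: middle of the fin's foot area, on top of the rail; axes parallel to the clamp's. In line = pointer tip and mark at the same place along the clamp's x.
- hammer: Claw hammer 300 mm long lying on the bench on the side-rail side of the clamp; leave alone. Origin at its middle, underside.
- batten: Loose wooden batten 200 x 45 x 45 mm on the bench on the spring-barrel side of the clamp; leave alone. Origin at the centre of its underside, long side along its x.
- nail_tub: Grey round tub of nails, 84 mm across and 55 mm high, on the bench behind the fence; leave alone. Origin at the centre of its underside.

How it is judged:
By the outcome, as a careful person would: the job done as asked, in the order asked, and still so for the second after the job is handed in, while the arm keeps its last pose, push and grip.
It also fails if it takes over 54 s, if anything falls off the work surface, if the arm or the gripper's body presses on something with over 40 N, if the wrist force passes 120 N, or if a joint passes its speed limit or range.

## Robot

A 6-joint arm with a two-finger parallel gripper is mounted at the origin on the work surface. World frame = base frame: x ahead of the robot, y to its left, z up, the work surface at z = 0. Lengths are in m, angles in rad, forces in N, time in s.
With the tool pointing down it reaches from about 0.35 to 0.775 m from the base axis. Payload 7.3 kg.
Tool frame: the origin (TCP) lies at the very end of the fingers, on their centre line; the grasp point (between the pads) lies 19 mm behind it (robot.tcp_to_grasp is the distance from the TCP to the grasp point, in m); z points along the fingers, y is the direction in which the jaws open and shut (so a half turn about z gives the same grasp; the last joint's range is limited). The gripper opens to 92 mm and grips with 3 to 60 N. Pads are 19 mm wide; open, the fingers measure 130 mm over their backs; the gripper's body (75 mm by 190 mm) begins 47 mm behind the grasp point.
Start: joints at [-1.391, 0.342, 1.524, -0, 1.275, -0.146], TCP at [0.168, -0.497, 0.227] pointing down, gripper open.
Joint ranges: [-2.53, 2.53], [-0.77, 2.02], [0.04, 2.7], [-1, 4.14], [0.28, 2.66], [-3.11, 3.11]. Speed limits (rad/s): [2.57, 2.57, 3.14, 3.14, 3.14, 3.14].

## Interface

Orientations are given as [roll, pitch, yaw] about the fixed x, y, z axes, in that order (R = Rz(yaw) Ry(pitch) Rx(roll)).
In Python, from cell import robot gives the robot as it stands.
- The arm moves only by the tool arm_command, never from a script. Its argument "motion" is a list that holds one entry, the list of rows, each a list of 7 numbers: the turn, a rotation vector about the tool's x, y, z in units of 90 degrees (1.0 is 90 degrees), then the shift along the tool's x, y, z in units of 30 cm (1.0 is 30 cm), then the opening, from -1 (shut) to 1 (fully open). In form: [[[wx, wy, wz, tx, ty, tz, grip], ...]]. A call has 1 to 8 rows; each row is the pose to reach, as a shift and turn from the pose commanded when the call began, along the tool's axes at that moment; what a row does not reach only later rows make up. A row lasts 1/10 s, in which the tool goes at most 50 mm and 8.59 degrees, less where a joint would pass 70% of its speed; a pose out of reach is approached as far as the arm can. A call with a number of a shift or a turn outside -1 to 1 is refused whole. A call with a gripper value outside its range is refused whole. The fingers move at their own pace and stop on an object; "grip_force" is the grip in N (left out, the last holds). Time passes only in rows, so rows that repeat a pose let the fingers close. It gives the time, the measured TCP pose, the force and the opening at its end, in the units of the state.
- robot.observe(): the state, without advancing time (a new reading comes with each control period).
- robot.read_camera(name): name is "scene" or "top" or "wrist"; returns a dict with "image" (400x640x3 uint8, red, green, blue), "z_map" (400x640 float32, m along the optical axis (not along the pixel's ray), 0 where there is no reading), "fov_y" (degrees; the focal length in pixels is half the picture's height over the tangent of half this angle, whatever the lens; pixels are square), "cx", "cy" (the principal point, pixels), "cam_to_world" (4x4, takes a point from camera to world coordinates). Camera axes: x right, y down, z forward; pixel columns grow to the right and rows downward; lengths in m; the calibration is good to about 2 mm. A picture is of the moment at which its call begins.
- robot.hand_in(): hands the job in, once; it reports no verdict.
The state is a dict: "time": time; "qpos": joint angles; "qvel": joint speeds; "joint_efforts": joint torques, N m; "tool_pos": TCP position; "tool_rot": TCP orientation; "contact_force": force on the tool from outside, world axes, zero at the start; "torque": the same for the moment, N m; "opening": finger opening in m.
Only numpy, scipy, OpenCV 4.12 (cv2) and the standard library are available. Lean on these libraries where they do the work, as an engineer would, in place of code of your own. Each camera call takes 0.05 s, during which the arm holds its last target.

## Working session

There is one attempt and no reset: what is moved stays moved. The work goes in short steps, Python scripts to look and compute and a tool call to move; the robot and the scene stay as the last step left them, time stands still between calls to the robot, and variables do not carry over. Pictures are saved under pics/ and viewed, and the job is handed in when it is done.

Besides the shell and the picture viewer there is one more tool, called after ">>>" as name(argument=value, ...) on one line, values as JSON. arm_command: Moves the arm, as the interface text tells. Its arguments: {"type":"object","properties":{"motion":{"type":"array"},"grip_force":{"type":"number"}},"required":["motion"]}

```bash
ls; mkdir -p pics; python3 - <<'E'
from cell import robot
import cv2,numpy as np
s=robot.observe();print({k:np.round(v,3).tolist() for k,v in s.items()})
for n in("scene","top","wrist"):
    c=robot.read_camera(n);np.savez(f"{n}0.npz",**c)
    cv2.imwrite(f"pics/{n}0.png",c["image"][:,:,::-1]);print(n,c["fov_y"],c["cx"],c["cy"],np.round(c["cam_to_world"],3).tolist())
E
```

```text
pics
{'time': 0.0, 'qpos': [-1.391, 0.343, 1.525, -0.0, 1.275, -0.146], 'qvel': [0.001, 0.0, -0.001, -0.002, -0.0, 0.002], 'joint_efforts': [-0.003, -43.125, -24.421, 0.072, 0.056, -0.0], 'tool_pos': [0.168, -0.497, 0.226], 'tool_rot': [-3.14, -0.0, 0.326], 'contact_force': [0.314, 0.549, 0.338], 'torque': [-0.016, 0.012, 0.007], 'opening': 0.092}
scene 55.282405858180724 322.1596972213594 204.73382032589663 [[0.712, 0.408, -0.572, 0.988], [0.702, -0.419, 0.575, -0.267], [-0.005, -0.811, -0.585, 0.461], [0.0, 0.0, 0.0, 1.0]]
top 53.290739163246556 319.77537404183363 205.95930080086163 [[0.016, -0.982, 0.189, 0.471], [-1.0, -0.014, 0.008, 0.115], [-0.005, -0.19, -0.982, 0.787], [0.0, 0.0, 0.0, 1.0]]
wrist 61.99859590409028 319.54340321092684 198.2046348933961 [[0.321, -0.913, -0.253, 0.235], [-0.947, -0.309, -0.085, -0.475], [-0.001, 0.267, -0.964, 0.384], [0.0, 0.0, 0.0, 1.0]]
```

View pics/scene0.png

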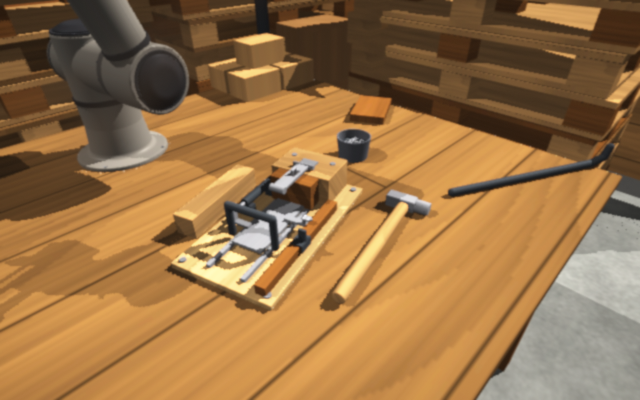

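View pics/top0.png

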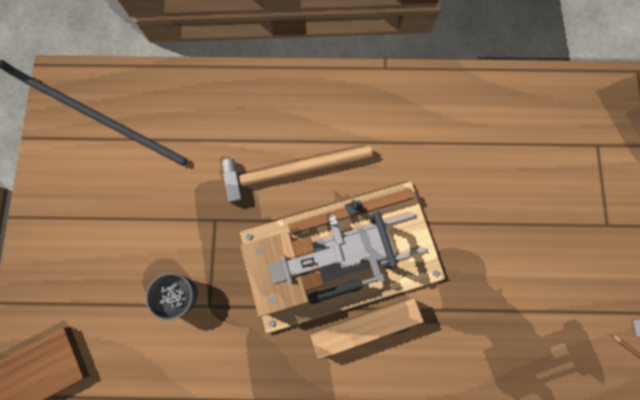

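The clamp is around (345,255) in the top view, with its fence on the left (world +y) and the handle on the right at about (385,240). I'll zoom in and turn pixels into points.

```bash
cat > h.py <<'E'
import numpy as np,cv2
def load(f): return dict(np.load(f))
def foc(c): return c["image"].shape[0]/2/np.tan(np.radians(float(c["fov_y"]))/2)
def ray(c,u,v):
    d=np.array([(u-c["cx"])/foc(c),(v-c["cy"])/foc(c),1.]);T=c["cam_to_world"];return T[:3,3],T[:3,:3]@d
def plane(c,u,v,z):
    o,d=ray(c,u,v);return o+d*(z-o[2])/d[2]
def cloud(c):
    v,u=np.mgrid[:400,:640];z=c["z_map"];f=foc(c)
    P=np.stack([(u-c["cx"])/f*z,(v-c["cy"])/f*z,z],-1);T=c["cam_to_world"]
    W=P@T[:3,:3].T+T[:3,3];W[z<=0]=np.nan;return W
def crop(c,x0,y0,x1,y1,k,name):
    im=cv2.resize(c["image"][y0:y1,x0:x1,::-1],None,fx=k,fy=k,interpolation=cv2.INTER_CUBIC)
    cv2.imwrite(name,im)
E
python3 - <<'E'
from h import *
c=load("top0.npz");crop(c,225,170,455,345,3.4,"pics/topcrop.png")
W=cloud(c)
for u,v in[(250,237),(272,324),(437,272),(411,185),(385,240),(356,208),(336,220),(270,270),(300,262),(340,255)]:print(u,v,np.round(W[v,u]*1000,0),c["image"][v,u])
s=load("scene0.npz");crop(s,160,130,380,310,3.4,"pics/scenecrop.png")
E
```

```text
250 237 [556. 256.  17.] [136 133 133]
272 324 [394. 207.  19.] [150 147 147]
437 272 [ 495. -104.   16.] [151 146 142]
411 185 [665. -60.  14.] [228 190 142]
385 240 [546.   6.  93.] [89 91 93]
356 208 [613.  52.  34.] [37 38 40]
336 220 [588.  90.  44.] [156 151 147]
270 270 [492. 206.  80.] [157 148 145]
300 262 [506. 154.  84.] [146 141 138]
340 255 [519.  84.  88.] [170 167 167]
```

View pics/topcrop.png

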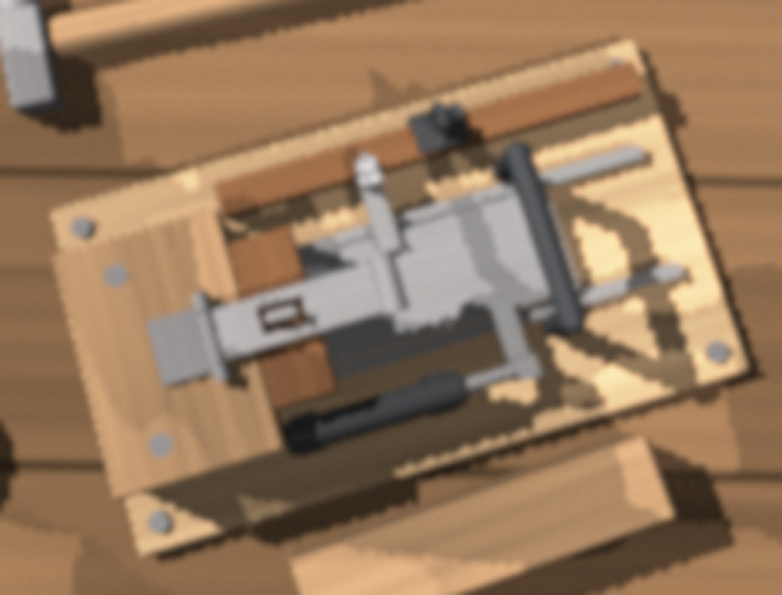

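View pics/scenecrop.png

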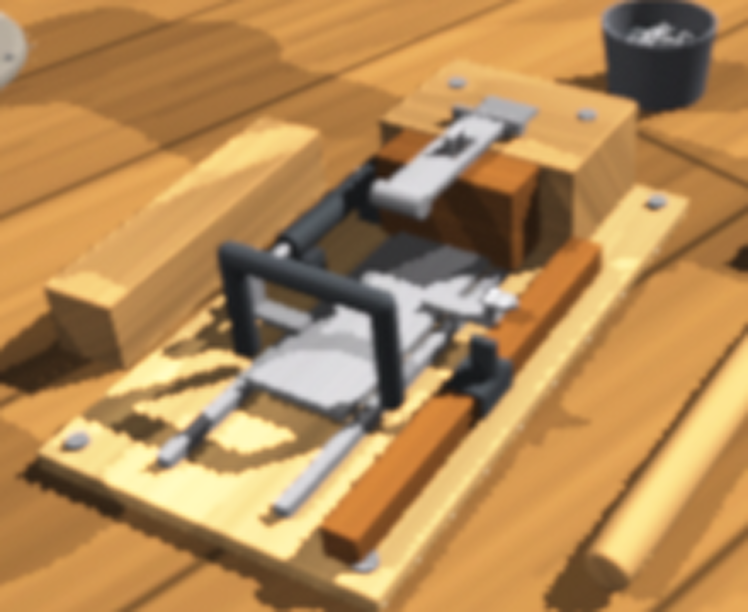

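```bash
cat >> h.py <<'E'
def rigid(A,B):
    A=np.array(A);B=np.array(B);a=A.mean(0);b=B.mean(0);H=(A-a).T@(B-b)
    th=np.arctan2(H[0,1]-H[1,0],H[0,0]+H[1,1]);R=np.array([[np.cos(th),-np.sin(th)],[np.sin(th),np.cos(th)]])
    return th,b-R@a,(A@R.T+(b-R@a)-B)
E
python3 - <<'E'
from h import *
c=load("top0.npz")
f=lambda u,v:(225+(u+.5)/3.4-.5,170+(v+.5)/3.4-.5)
px=[(52,212),(142,556),(748,372),(633,40)]
B=[plane(c,*f(*p),.012)[:2] for p in px]
A=[(.095,-.1),(.095,.1),(-.26,.1),(-.26,-.1)]
th,t,r=rigid(A,B);print(th,t,np.round(r*1000,1))
R=np.array([[np.cos(th),-np.sin(th)],[np.sin(th),np.cos(th)]])
inv=lambda P:np.round(1000*(R.T@(np.array(P)[:2]-t)),1)
for n,p,z in[("h1",(517,150),.088),("h2",(571,322),.088),("pointer",(366,163),.042),("finfoot",(440,125),.035),("finTop",(455,113),.054),("hasp end",(380,285),.084),("hinge",(208,338),.085),("fence R",(222,215),.075),("fence R2",(283,448),.075)]:
    P=plane(c,*f(*p),z);print(n,np.round(P*1000,1),inv(P))
W=cloud(c);
for (u,v) in [(520,160),(545,230),(570,310),(455,113),(430,135),(366,163)]:
    uu,vv=f(u,v);P=W[round(vv),round(uu)];print(u,v,np.round(P*1000),inv(P))
s=load("scene0.npz")
g=lambda u,v:(160+(u+.5)/3.4-.5,130+(v+.5)/3.4-.5)
for n,p,z in[("h1",(230,247),.092),("h2",(392,300),.092),("pointer",(512,298),.042),("fintop",(483,343),.054),("saddle near L",(455,395),.0),("haspL",(378,190),.081),("haspR",(420,207),.081)]:
    P=plane(s,*g(*p),z);print(n,np.round(P*1000,1),inv(P))
W=cloud(s)
# fin: points above rail, -y region
for Wn,nm in((W,'scene'),(cloud(c),'top')):
    L=(Wn[...,:2]-t)@R;z=Wn[...,2]
    m=(L[...,1]<-.055)&(L[...,1]>-.1)&(z>.038)&(z<.08)&(L[...,0]>-.26)&(L[...,0]<.0)
    print(nm);print(np.round(np.c_[L[m],z[m]]*1000)[:60].tolist())
E
```

```text
1.8748419619224221 [0.49988305 0.15750366] [[ 0.6  1.1]
 [-1.1  0.9]
 [ 0.5 -1.4]
 [-0.  -0.7]]
h1 [593.1  19.5  88. ] [-159.6  -47.6]
h2 [504.4  -7.1  88. ] [-158.4   44.9]
pointer [592.6  97.2  42. ] [-85.3 -70.4]
finfoot [616.1  55.5  35. ] [-132.1  -80.3]
finTop [619.3  48.7  54. ] [-139.5  -81.3]
hasp end [522.   90.4  84. ] [-70.7  -1. ]
hinge [493.6 178.3  85. ] [21.7 -0.2]
fence R [558.2 173.8  75. ] [ -1.9 -60.6]
fence R2 [438.9 139.   75. ] [ 0.6 63.7]
520 160 [587.  18.  92.] [-159.3  -41. ]
545 230 [551.   6.  92.] [-159.9   -3.8]
570 310 [510.  -5.  93.] [-158.3   39.2]
455 113 [622.  48.  37.] [-141.1  -84.2]
430 135 [612.  61.  32.] [-125.4  -77.7]
366 163 [591.  98.  44.] [-84.3 -69.5]
h1 [508.6  -9.6  92. ] [-162.1   41.8]
h2 [598.6  18.6  92. ] [-162.   -52.6]
pointer [590.  102.7  42. ] [-79.2 -69.5]
fintop [617.2  57.1  54. ] [-130.9  -81.9]
saddle near L [588.9  60.5   0. ] [-119.2  -55.9]
haspL [506.7  84.   81. ] [-72.2  15.5]
haspR [535.5  89.   81. ] [-76.1 -13.5]
scene
[[-1.0, -57.0, 73.0], [-2.0, -62.0, 75.0], [-0.0, -66.0, 73.0], [-1.0, -58.0, 69.0], [-0.0
[... 1887 characters left out ...]
49.0], [-129.0, -78.0, 57.0], [-131.0, -77.0, 58.0], [-133.0, -77.0, 57.0], [-143.0, -77.0, 38.0], [-129.0, -79.0, 43.0], [-129.0, -77.0, 52.0], [-132.0, -77.0, 48.0], [-144.0, -75.0, 39.0], [-129.0, -77.0, 38.0], [-130.0, -76.0, 42.0], [-120.0, -76.0, 38.0], [-139.0, -70.0, 38.0], [-85.0, -77.0, 45.0], [-84.0, -75.0, 45.0], [-86.0, -75.0, 45.0], [-88.0, -74.0, 44.0], [-82.0, -74.0, 45.0], [-84.0, -73.0, 46.0], [-86.0, -73.0, 42.0], [-87.0, -73.0, 44.0], [-89.0, -72.0, 43.0], [-81.0, -72.0, 45.0], [-83.0, -72.0, 45.0], [-85.0, -71.0, 43.0], [-87.0, -71.0, 44.0], [-88.0, -70.0, 46.0], [-90.0, -69.0, 46.0], [-79.0, -71.0, 45.0], [-81.0, -70.0, 45.0], [-82.0, -70.0, 46.0], [-84.0, -69.0, 44.0]]
```

```bash
cat >> h.py <<'E'
TH=1.875;T0=np.array([.500,.1575])
def c2w(x,y): 
    R=np.array([[np.cos(TH),-np.sin(TH)],[np.sin(TH),np.cos(TH)]]);return T0+R@np.array([x,y])
from scipy.spatial.transform import Rotation as Ro
def rel(pos,yaw,tgt,yawt):
    R=Ro.from_euler("xyz",[np.pi,0,yaw]);Rt=Ro.from_euler("xyz",[np.pi,0,yawt])
    w=(R.inv()*Rt).as_rotvec()/(np.pi/2);s=R.inv().apply(np.array(tgt)-pos)/.3
    return np.round(np.r_[w,s],3)
E
python3 - <<'E'
from h import *
p=np.array([.168,-.497,.2265])
print(rel(p,.326,[*c2w(-.075,0),.19],1.875), c2w(-.075,0))
E
```

```text
[-0.     0.    -0.986  1.742 -1.462  0.122] [0.52246501 0.08594357]
```

>>> arm_command(motion=[[[0,0,-0.5,0.87,-0.73,0.05,0.3],[0,0,-0.5,0.87,-0.73,0.05,0.3],[0,0,-0.5,0.87,-0.73,0.05,0.3],[0,0,-0.5,0.87,-0.73,0.05,0.3],[0,0,-0.5,0.87,-0.73,0.05,0.3],[0,0,-0.5,0.87,-0.73,0.05,0.3],[0,0,-0.5,0.87,-0.73,0.05,0.3],[0,0,-0.5,0.87,-0.73,0.05,0.3]]], grip_force=8)

```text
time: 0.95
tool_pos: [0.3466, -0.2023, 0.2115]
tool_rot: [-3.141, -0.001, 1.117]
contact_force: [0.0, -0.4, -0.0]
opening: 0.0599
```

```bash
python3 - <<'E'
from h import *
from cell import robot
s=robot.observe();print(s["time"],s["tool_pos"],s["tool_rot"],s["opening"])
print(rel(s["tool_pos"],s["tool_rot"][2],[*c2w(-.075,0),.13],1.875))
E
```

```text
0.95 [ 0.3465929  -0.20232449  0.21149381] [-3.14094051e+00 -1.47740460e-03  1.11694465e+00] 0.05992467221153275
[ 0.     0.    -0.483  1.121  0.106  0.272]
```

>>> arm_command(motion=[[[0,0,-0.483,0.98,0.1,0.1,0.3],[0,0,-0.483,0.98,0.1,0.1,0.3],[0,0,-0.483,0.98,0.1,0.1,0.3],[0,0,-0.483,0.98,0.1,0.1,0.3],[0,0,-0.483,0.98,0.1,0.1,0.3],[0,0,-0.483,0.98,0.1,0.1,0.3],[0,0,-0.483,0.98,0.1,0.1,0.3],[0,0,-0.483,0.98,0.1,0.1,0.3]]])

```text
time: 1.75
tool_pos: [0.5025, 0.0439, 0.181]
tool_rot: [-3.14, 0.0, 1.872]
contact_force: [-0.3, -1.0, 0.1]
opening: 0.0597
```

```bash
python3 - <<'E'
from h import *
from cell import robot
s=robot.observe();print(s["time"],s["tool_pos"],s["tool_rot"],s["opening"])
print(rel(s["tool_pos"],s["tool_rot"][2],[*c2w(-.075,0),.13],1.875))
c=robot.read_camera("wrist");np.savez("wrist1.npz",**c);cv2.imwrite("pics/wrist1.png",c["image"][:,:,::-1])
E
```

```text
1.75 [0.50246281 0.04392175 0.1810111 ] [-3.13999626e+00  7.06459168e-05  1.87161246e+00] 0.0597078086636186
[ 0.     0.    -0.002  0.114  0.105  0.17 ]
```

View pics/wrist1.png

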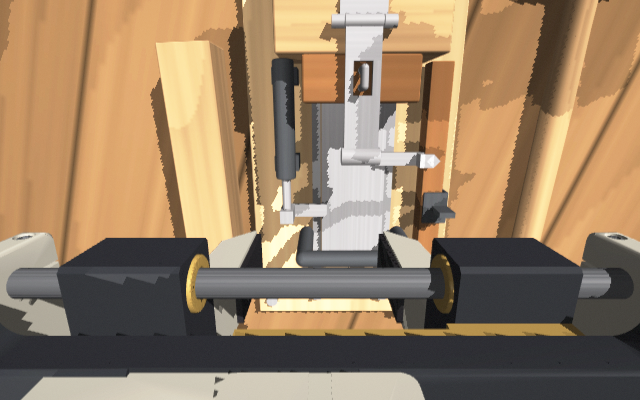

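```bash
python3 - <<'E'
from h import *
c=load("wrist1.npz");W=cloud(c)
for u,v in[(342,156),(360,156),(379,157)]:
    P=plane(c,u,v,.086);R=np.array([[np.cos(TH),-np.sin(TH)],[np.sin(TH),np.cos(TH)]]);print(np.round(P*1000,1),np.round((P[:2]-T0)@R*1000,1),np.round(W[v,u]*1000))
for x,z in((-.075,.062),):print(c2w(x,0))
E
```

```text
[507.5  82.   86. ] [-74.3  15.4] [507.  82.  87.]
[520.6  86.1  86. ] [-74.3   1.7] [520.  86.  88.]
[534.7  89.7  86. ] [-75.1 -12.8] [534.  90.  89.]
[0.52246501 0.08594357]
```

>>> arm_command(motion=[[[0,0,0,0.114,0.1,0.15,0.3],[0,0,0,0.114,0.1,0.15,0.3],[0,0,0,0.114,0.1,0.25,0.3],[0,0,0,0.114,0.1,0.395,0.3],[0,0,0,0.114,0.1,0.395,0.3],[0,0,0,0.114,0.1,0.395,0.3],[0,0,0,0.114,0.1,0.395,-1],[0,0,0,0.114,0.1,0.395,-1]]], grip_force=8)

```text
time: 2.6
tool_pos: [0.5225, 0.0849, 0.0654]
tool_rot: [3.138, 0.001, 1.869]
contact_force: [0.1, -0.1, -0.3]
opening: 0.0481
```

>>> arm_command(motion=[[[0,0,0,0,0,0,-1],[0,0,0,0,0,0,-1],[0,0,0,0,0,0,-1]]])

```text
time: 2.9
tool_pos: [0.5223, 0.0855, 0.064]
tool_rot: [3.139, 0.001, 1.87]
contact_force: [3.6, 0.4, 2.6]
opening: 0.0298
```

```bash
python3 - <<'E'
from h import *
from cell import robot
s=robot.observe();print(s["time"],s["tool_pos"],s["tool_rot"],s["opening"])
c=robot.read_camera("wrist");np.savez("wrist2.npz",**c);cv2.imwrite("pics/wrist2.png",c["image"][:,:,::-1])
# arc rows: tool x=ex, z down
for a in range(0,160,10):
    t=np.radians(a);print(a,np.round(.095*(1-np.cos(t))/.3,3),np.round(-.095*np.sin(t)/.3,3))
E
```

```text
2.9 [0.52228704 0.08548984 0.06399544] [3.13866814e+00 7.52402927e-04 1.87007524e+00] 0.029771634037341996
0 0.0 -0.0
10 0.005 -0.055
20 0.019 -0.108
30 0.042 -0.158
40 0.074 -0.204
50 0.113 -0.243
60 0.158 -0.274
70 0.208 -0.298
80 0.262 -0.312
90 0.317 -0.317
100 0.372 -0.312
110 0.425 -0.298
120 0.475 -0.274
130 0.52 -0.243
140 0.559 -0.204
150 0.591 -0.158
```

View pics/wrist2.png

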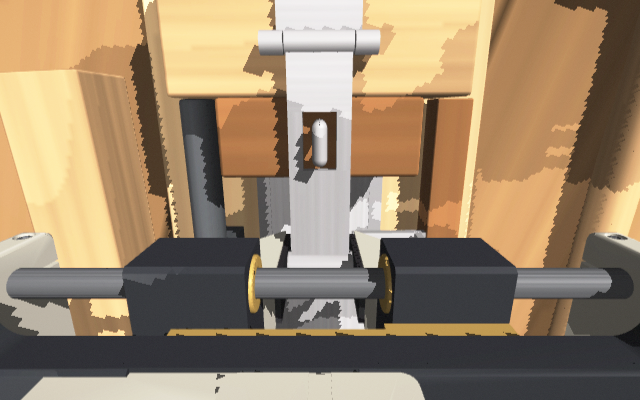

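Holding the rolled end, with the opening at 29.8 mm against its 30 mm length. I'll swing it along the arc.

>>> arm_command(motion=[[[0,0,0,0.005,0,-0.055,-1],[0,0,0,0.019,0,-0.108,-1],[0,0,0,0.042,0,-0.158,-1],[0,0,0,0.074,0,-0.204,-1],[0,0,0,0.113,0,-0.243,-1],[0,0,0,0.158,0,-0.274,-1],[0,0,0,0.158,0,-0.274,-1]]])

```text
time: 3.65
tool_pos: [0.5078, 0.132, 0.1471]
tool_rot: [3.138, 0.001, 1.872]
contact_force: [5.0, -2.6, 6.5]
opening: 0.03
```

```bash
python3 - <<'E'
from h import *
from cell import robot
c=robot.read_camera("scene");crop(c,160,70,400,270,3.3,"pics/s3.png");print(robot.observe()["opening"])
E
```

```text
0.030068041029801765
```

View pics/s3.png

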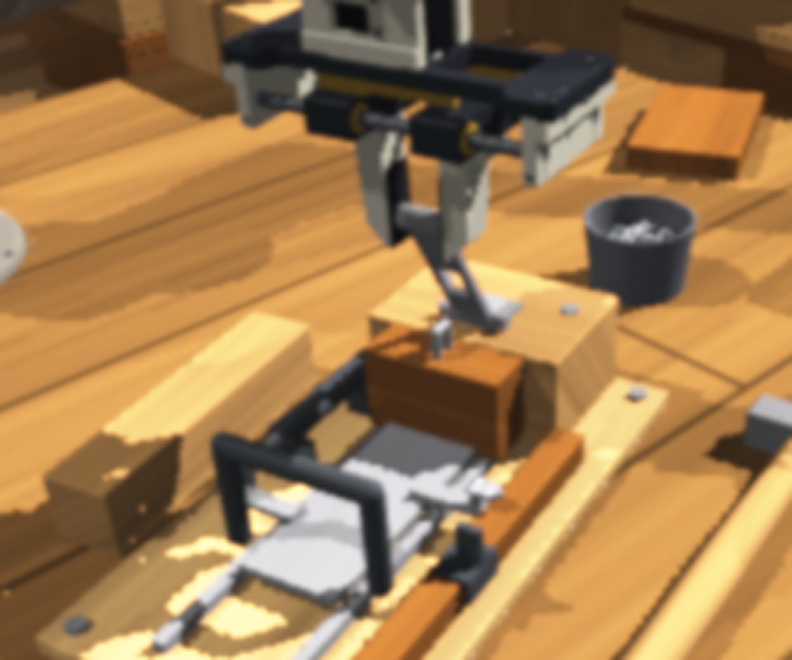

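The hasp is off the catch, gripped at about 60° near (430,225) in the crop. I'll carry it on over the top.

>>> arm_command(motion=[[[0,0,0,0.05,0,-0.024,-1],[0,0,0,0.104,0,-0.038,-1],[0,0,0,0.159,0,-0.043,-1],[0,0,0,0.214,0,-0.038,-1],[0,0,0,0.267,0,-0.024,-1],[0,0,0,0.317,0,0,-1],[0,0,0,0.362,0,0.031,-1],[0,0,0,0.401,0,0.07,-1]]])

```text
time: 4.5
tool_pos: [0.4716, 0.2469, 0.1237]
tool_rot: [3.141, -0.0, 1.87]
contact_force: [4.9, 2.7, 0.9]
opening: 0.0299
```

>>> arm_command(motion=[[[0,0,0,0.032,0,0.046,-1],[0,0,0,0.032,0,0.046,-1],[0,0,0,0.032,0,0.046,0.3],[0,0,0,0.032,0,0.046,0.3],[0,0,0,0.032,0,0.046,0.3],[0,0,0,0.032,0,0.046,0.3],[0,0,0,0.032,0,0.046,0.3]]])

```text
time: 5.2
tool_pos: [0.4686, 0.2545, 0.1104]
tool_rot: [-3.141, 0.0, 1.87]
contact_force: [0.7, 0.1, 0.0]
opening: 0.0591
```

```bash
python3 - <<'E'
from h import *
from cell import robot
c=robot.read_camera("scene");crop(c,160,70,400,270,3.3,"pics/s4.png");s=robot.observe();print(s["opening"],s["tool_pos"],s["tool_rot"],s["time"])
print(rel(s["tool_pos"],s["tool_rot"][2],[*c2w(-.160,0),.19],.304))
E
```

```text
0.05950838425690692 [0.46874625 0.2545138  0.11048273] [-3.14111964e+00  2.04204798e-04  1.86961917e+00] 5.25
[-0.    -0.     0.997 -0.873  0.007 -0.265]
```

View pics/s4.png

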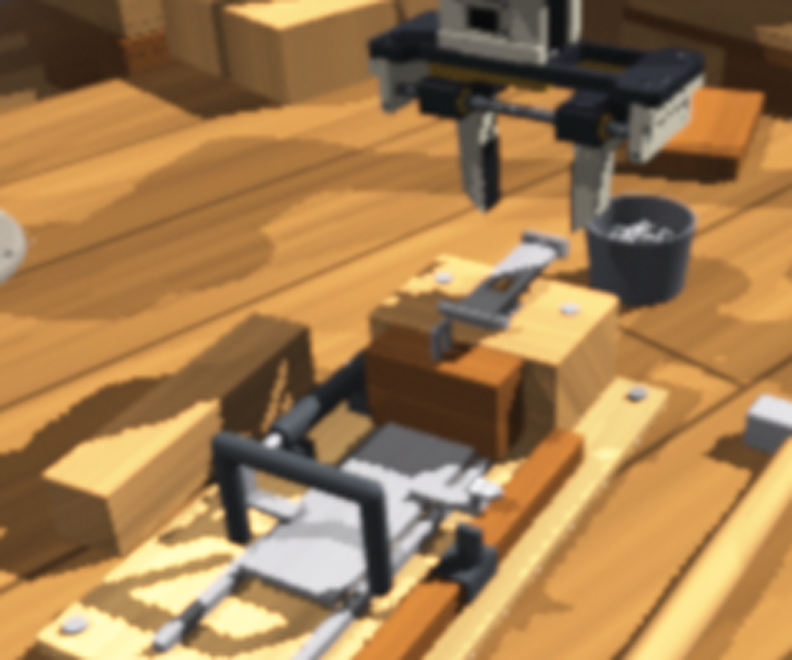

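The hasp lies back on the fence, with its tip at about (545,245) in the crop and the fingers clear. I'll go up and over to the handle, turning the wrist.

>>> arm_command(motion=[[[0,0,0,0,0,-0.166,0.3],[0,0,0.1,-0.1,0,-0.265,0.3],[0,0,0.997,-0.873,0.007,-0.265,0.3],[0,0,0.997,-0.873,0.007,-0.265,0.3],[0,0,0.997,-0.873,0.007,-0.265,0.3],[0,0,0.997,-0.873,0.007,-0.265,0.3],[0,0,0.997,-0.873,0.007,-0.265,0.3],[0,0,0.997,-0.873,0.007,-0.265,0.3]]])

```text
time: 6.05
tool_pos: [0.5491, 0.0008, 0.19]
tool_rot: [3.14, 0.001, 0.809]
contact_force: [-0.2, 1.0, -0.4]
opening: 0.0596
```

```bash
python3 - <<'E'
from h import *
from cell import robot
s=robot.observe();print(s["opening"],s["tool_pos"],s["tool_rot"],s["time"])
print(rel(s["tool_pos"],s["tool_rot"][2],[*c2w(-.160,0),.19],.304))
E
```

```text
0.05958333495972551 [0.54905196 0.00077262 0.18999615] [3.14021780e+00 5.01277211e-04 8.08660617e-01] 6.05
[ 0.    -0.     0.321  0.007 -0.012 -0.   ]
```

>>> arm_command(motion=[[[0,0,0.321,0.007,-0.01,0,0.3],[0,0,0.321,0.007,-0.01,0,0.3],[0,0,0.321,0.007,-0.01,0,0.3],[0,0,0.321,0.007,-0.01,0,0.3],[0,0,0.321,0.007,-0.01,0,0.3],[0,0,0.321,0.007,-0.01,0,0.3]]])

```text
time: 6.65
tool_pos: [0.5472, 0.0086, 0.1901]
tool_rot: [3.142, 0.0, 0.317]
contact_force: [-0.1, -1.0, -0.3]
opening: 0.0598
```

```bash
python3 - <<'E'
from h import *
from cell import robot
s=robot.observe();print(s["opening"],s["tool_pos"],s["tool_rot"],s["time"])
print(rel(s["tool_pos"],s["tool_rot"][2],[*c2w(-.160,0),.066],.304))
c=robot.read_camera("scene");crop(c,160,70,400,270,3.3,"pics/s5.png")
c=robot.read_camera("wrist");cv2.imwrite("pics/wrist5.png",c["image"][:,:,::-1])
E
```

```text
0.0597883830158479 [0.54720905 0.00864121 0.19012391] [3.14152268e+00 9.66673743e-05 3.17322822e-01] 6.65
[-0.    -0.     0.008 -0.002  0.013  0.414]
```

View pics/s5.png

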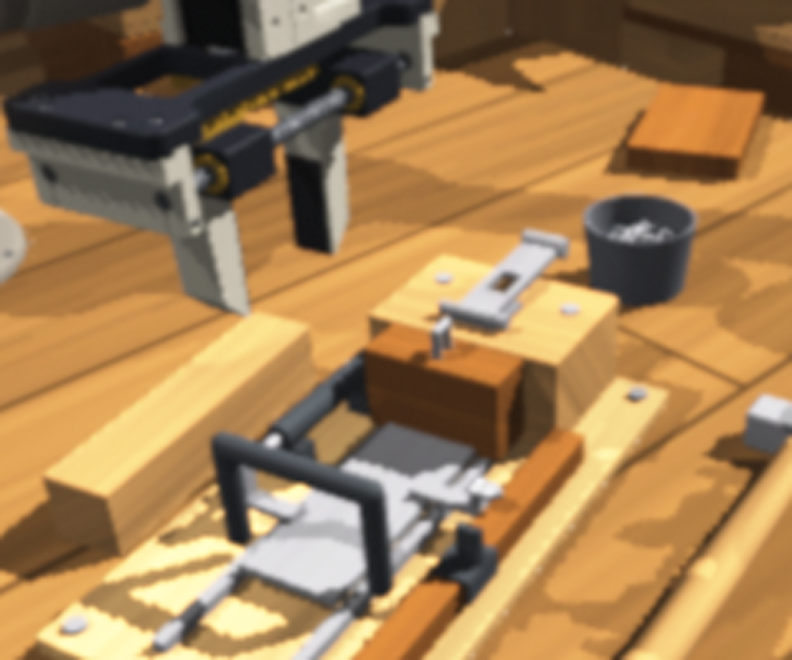

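View pics/wrist5.png

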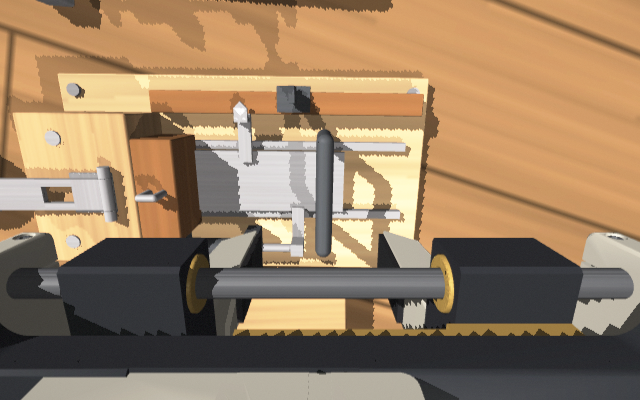

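>>> arm_command(motion=[[[0,0,0.008,-0.002,0.01,0,0.3],[0,0,0.008,-0.002,0.01,0.15,0.3],[0,0,0.008,-0.002,0.01,0.28,0.3],[0,0,0.008,-0.002,0.01,0.36,0.3],[0,0,0.008,-0.002,0.01,0.414,0.3],[0,0,0.008,-0.002,0.01,0.414,0.3]]])

```text
time: 7.35
tool_pos: [0.5461, 0.0056, 0.0636]
tool_rot: [-3.14, 0.005, 0.303]
contact_force: [1.0, 0.9, 0.2]
opening: 0.0598
```

>>> arm_command(motion=[[[0,0,0,0,0,0,-1],[0,0,0,0,0,0,-1],[0,0,0,0,0,0,-1],[0,0,0,0,0,0,-1],[0,0,0,0,0,0,-1],[0,0,0,0,0,0,-1],[0,0,0,0,0,0,-1]]], grip_force=30)

```text
time: 8.05
tool_pos: [0.5479, 0.0052, 0.0661]
tool_rot: [3.141, -0.0, 0.303]
contact_force: [-0.9, -2.9, 0.7]
opening: 0.0129
```

```bash
python3 - <<'E'
from h import *
from cell import robot
s=robot.observe();print(s["opening"],s["tool_pos"],s["tool_rot"],s["time"],s["contact_force"])
c=robot.read_camera("scene");crop(c,160,70,400,270,3.3,"pics/s6.png")
c=robot.read_camera("top");crop(c,225,170,455,345,3.4,"pics/t6.png")
E
```

```text
0.012942029545993728 [0.5479004  0.00521191 0.06611057] [ 3.14060815e+00 -3.70315457e-04  3.03296274e-01] 8.05 [-0.92731309 -2.92520764  0.65177479]
```

View pics/s6.png

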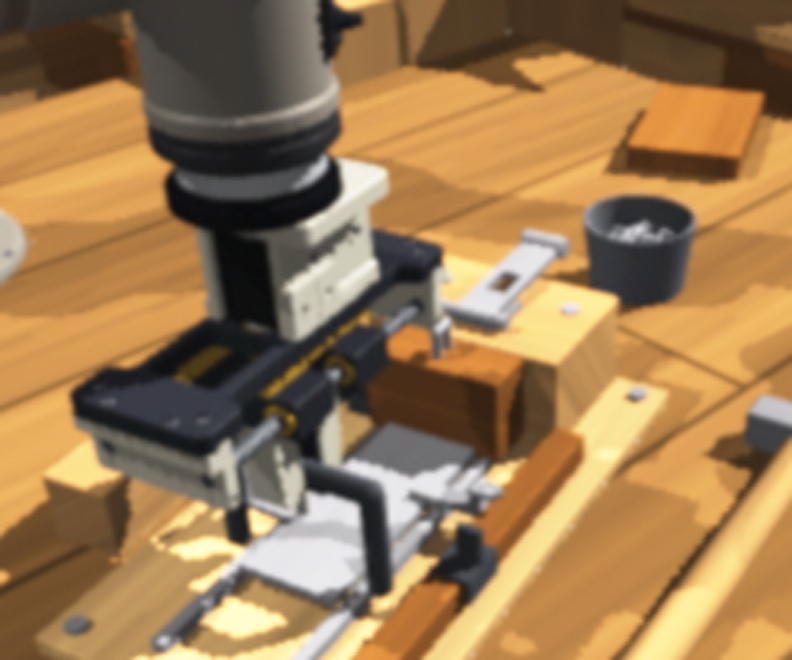

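View pics/t6.png

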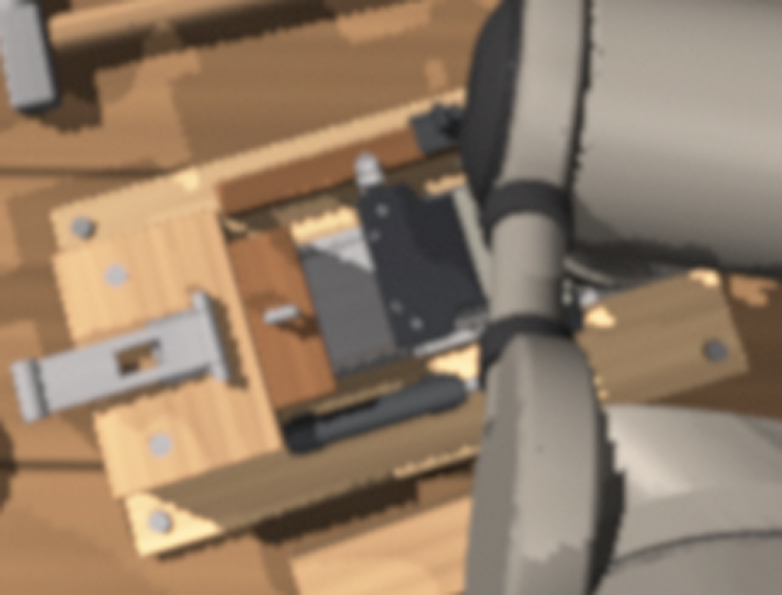

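The fingers are on the bar: the opening reads 13 mm on the 14 mm bar. I'll pull along tool +y, which is clamp -x, by about 45 mm.

>>> arm_command(motion=[[[0,0,0,0,0.03,0,-1],[0,0,0,0,0.06,0,-1],[0,0,0,0,0.09,0,-1],[0,0,0,0,0.12,0,-1],[0,0,0,0,0.14,0,-1],[0,0,0,0,0.15,0,-1],[0,0,0,0,0.15,0,-1],[0,0,0,0,0.15,0,-1]]], grip_force=35)

```text
time: 8.95
tool_pos: [0.5605, -0.0351, 0.0661]
tool_rot: [-3.138, 0.0, 0.303]
contact_force: [-1.9, 9.3, 3.8]
opening: 0.0131
```

```bash
python3 - <<'E'
from h import *
from cell import robot
s=robot.observe();print(s["opening"],s["tool_pos"],s["tool_rot"],s["time"],s["contact_force"])
R=np.array([[np.cos(TH),-np.sin(TH)],[np.sin(TH),np.cos(TH)]])
for n in("scene","top","wrist"):
    c=robot.read_camera(n);np.savez(n+"7.npz",**c);W=cloud(c);L=(W[...,:2]-T0)@R;z=W[...,2]
    for nm,(y0,y1,z0,z1) in dict(ptr=(-.079,-.069,.039,.05),fin=(-.095,-.08,.046,.064)).items():
        m=(L[...,1]<y1)&(L[...,1]>y0)&(z>z0)&(z<z1)&(L[...,0]>-.2)&(L[...,0]<-.05)
        a=L[m][:,0]*1000
        if len(a):print(n,nm,len(a),np.round([a.min(),np.median(a),a.max()],1))
c=load("scene7.npz");crop(c,190,170,310,260,6.5,"pics/s7.png")
c=load("top7.npz");crop(c,300,170,420,260,6.5,"pics/t7.png")
cv2.imwrite("pics/wrist7.png",load("wrist7.npz")["image"][:,:,::-1])
E
```

```text
0.013134354359551313 [ 0.56051111 -0.03511918  0.06605062] [-3.13783458e+00  2.20608987e-04  3.02767515e-01] 8.95 [-1.9288205   9.34815025  3.76408968]
scene ptr 17 [-133.7 -132.3 -126.4]
scene fin 43 [-134.1 -132.6 -127.7]
top ptr 22 [-132.3 -127.7 -122.2]
top fin 20 [-133.4 -130.5 -128.5]
wrist ptr 241 [-134.4 -129.8 -121.7]
wrist fin 324 [-134.6 -133.3 -128.6]
```

View pics/s7.png

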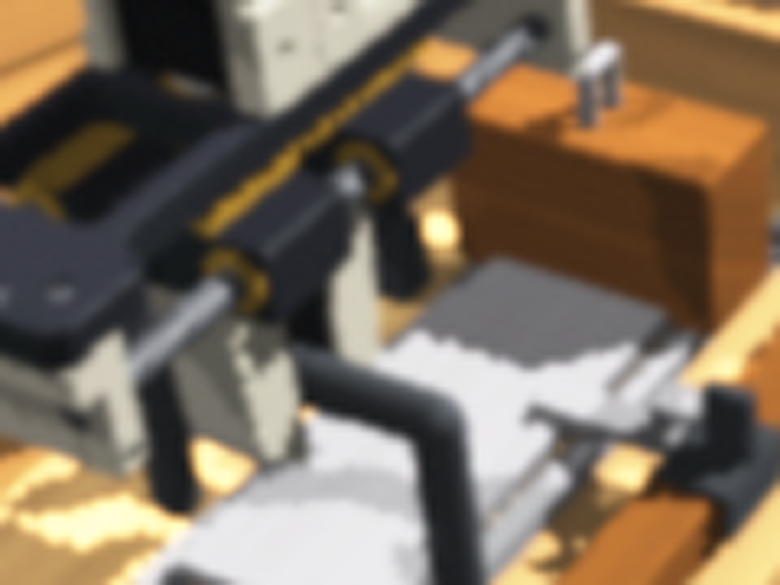

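View pics/t7.png

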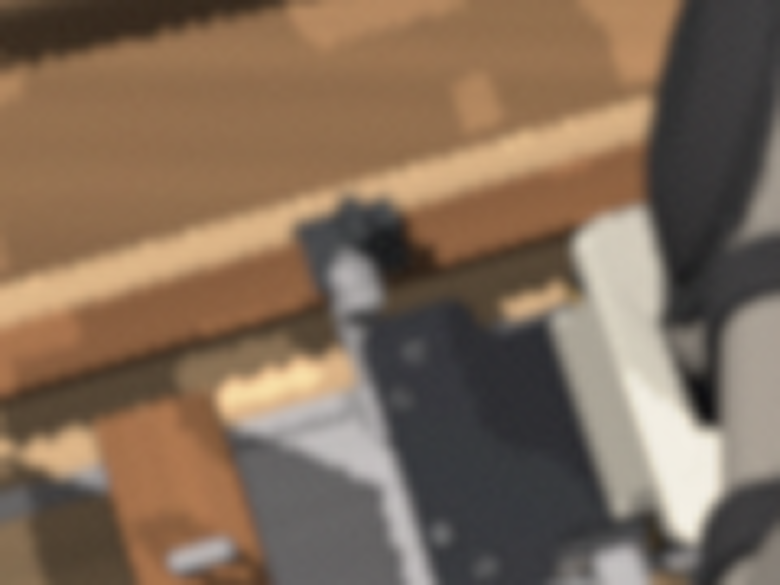

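View pics/wrist7.png

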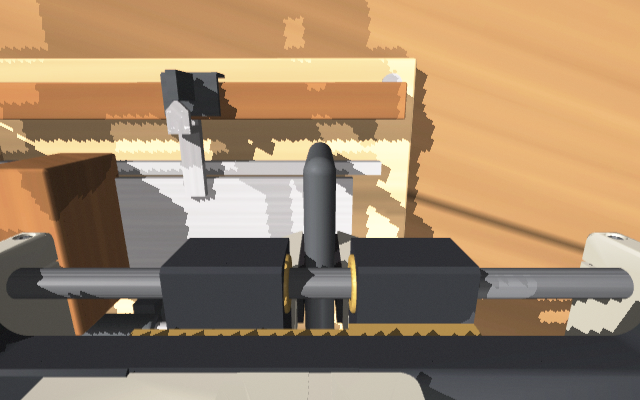

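```bash
cat >> h.py <<'E'
def prof(n):
    R=np.array([[np.cos(TH),-np.sin(TH)],[np.sin(TH),np.cos(TH)]])
    c=load(n);W=cloud(c);L=(W[...,:2]-T0)@R*1000;z=W[...,2]*1000;b=c["image"].mean(-1)
    for y in range(-94,-56,2):
        o=[]
        for z0,z1,lo,hi in((37,50,110,999),(48,66,0,90)):
            m=(abs(L[...,1]-y)<1)&(z>z0)&(z<z1)&(b>=lo)&(b<hi)&(L[...,0]>-160)&(L[...,0]<-60)
            a=L[m][:,0];o.append((len(a),*np.round([a.min(),a.max(),(a.min()+a.max())/2],1)) if len(a)>1 else None)
        print(y,"bright",o[0],"dark-high",o[1])
E
python3 - <<'E'
from h import *
for n in("wrist7.npz","top7.npz","top0.npz"):print(n);prof(n)
c=load("wrist7.npz");crop(c,140,50,260,140,6.5,"pics/w7c.png")
E
```

```text
wrist7.npz
-94 bright None dark-high None
-92 bright None dark-high None
-90 bright None dark-high None
-88 bright None dark-high (10, np.float64(-134.3), np.float64(-133.5), np.float64(-133.9))
-86 bright None dark-high (32, np.float64(-134.5), np.float64(-133.5), np.float64(-134.0))
-84 bright None dark-high (33, np.float64(-134.6), np.float64(-133.0), np.float64(-133.8))
-82 bright None dark-high (32, np.float64(-134.4), np.float64(-133.4), np.float64(-133.9))
-80 bright None dark-high (32, np.float64(-134.5), np.float64(-133.2), np.float64(-133.9))
-78 bright None dark-high (32, np.float64(-134.4), np.float64(-133.5), np.float64(-133.9))
-76 bright None dark-high (30, np.float64(-134.4), np.float64(-133.1), np.float64(-133.8))
-74 bright (12, np.float64(-128.5), np.float64(-125.7), np.float64(-127.1)) dark-high (23, np.float64(-134.3), np.float64(-130.8), np.float64(-132.5))
-72 bright (48, np.float64(-130.6), np.float64(-123.5), np.float64(-127.0)) dark-high None
-70 bright (78, np.float64(-132.6), np.float64(-121.7), np.float64(-127.1)) dark-high None
-68 bright (89, np.float64
[... 2702 characters left out ...]
-87.8), np.float64(-81.8), np.float64(-84.8)) dark-high None
-72 bright (5, np.float64(-89.2), np.float64(-81.2), np.float64(-85.2)) dark-high None
-70 bright (7, np.float64(-90.2), np.float64(-78.8), np.float64(-84.5)) dark-high None
-68 bright (6, np.float64(-89.7), np.float64(-80.1), np.float64(-84.9)) dark-high None
-66 bright (6, np.float64(-89.2), np.float64(-79.6), np.float64(-84.4)) dark-high None
-64 bright (9, np.float64(-90.4), np.float64(-78.6), np.float64(-84.5)) dark-high None
-62 bright (6, np.float64(-89.9), np.float64(-80.2), np.float64(-85.0)) dark-high None
-60 bright (8, np.float64(-89.1), np.float64(-79.6), np.float64(-84.4)) dark-high None
-58 bright None dark-high None
```

View pics/w7c.png

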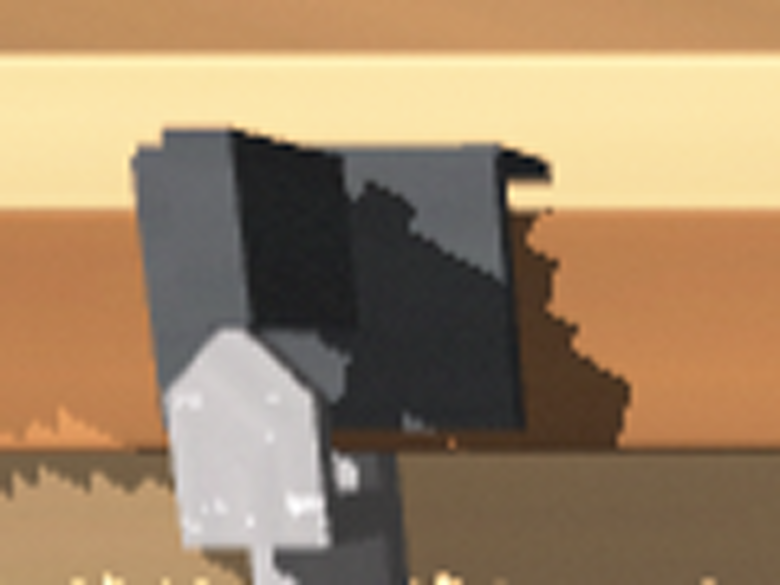

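Pointer is at x≈-127 (wrist) or -126.3 (top); the fin is at about -131.2. It needs about 4.3 mm more.

>>> arm_command(motion=[[[0,0,0,0,0.007,0,-1],[0,0,0,0,0.0145,0,-1],[0,0,0,0,0.0145,0,-1],[0,0,0,0,0.0145,0,-1],[0,0,0,0,0.0145,0,-1],[0,0,0,0,0.0145,0,-1],[0,0,0,0,0.0145,0,-1],[0,0,0,0,0.0145,0,-1]]])

```text
time: 9.9
tool_pos: [0.5617, -0.039, 0.066]
tool_rot: [-3.138, 0.0, 0.303]
contact_force: [-1.5, 9.5, 4.8]
opening: 0.0129
```

```bash
python3 - <<'E'
from h import *
from cell import robot
s=robot.observe();print(s["opening"],s["tool_pos"],s["tool_rot"],s["time"],s["contact_force"])
for n in("wrist","top"):
    c=robot.read_camera(n);np.savez(n+"8.npz",**c);prof(n+"8.npz")
c=load("wrist8.npz");crop(c,120,50,280,150,5,"pics/w8c.png")
R=np.array([[np.cos(TH),-np.sin(TH)],[np.sin(TH),np.cos(TH)]])
W=cloud(c);L=(W[...,:2]-T0)@R*1000;z=W[...,2]*1000
for v in (70,75,80):
  print(v,[(u,*np.round(L[v,u]).astype(int),int(round(z[v,u]))) for u in range(150,260,4)])
E
```

```text
0.012855751088435055 [ 0.561715   -0.03900042  0.06603812] [-3.13763463e+00  3.33304893e-04  3.03010424e-01] 9.9 [-1.48540489  9.53606226  4.77920509]
-94 bright None dark-high None
-92 bright None dark-high None
-90 bright None dark-high None
-88 bright None dark-high (13, np.float64(-134.3), np.float64(-133.4), np.float64(-133.8))
-86 bright None dark-high (37, np.float64(-134.5), np.float64(-133.4), np.float64(-134.0))
-84 bright None dark-high (34, np.float64(-134.5), np.float64(-133.3), np.float64(-133.9))
-82 bright None dark-high (33, np.float64(-134.5), np.float64(-133.6), np.float64(-134.0))
-80 bright None dark-high (35, np.float64(-134.5), np.float64(-133.3), np.float64(-133.9))
-78 bright None dark-high (33, np.float64(-134.7), np.float64(-133.2), np.float64(-133.9))
-76 bright None dark-high (33, np.float64(-134.5), np.float64(-133.4), np.float64(-133.9))
-74 bright (3, np.float64(-130.8), np.float64(-129.5), np.float64(-130.1)) dark-high (26, np.float64(-134.6), np.float64(-131.8), np.float64(-133.2))
-72 bright (28, np.float64(-131.9), np.float64(-127.6), np.float64(-1
[... 4972 characters left out ...]
4(-139), np.int64(-85), 35), (198, np.int64(-141), np.int64(-84), 35), (202, np.int64(-143), np.int64(-84), 35), (206, np.int64(-145), np.int64(-85), 35), (210, np.int64(-146), np.int64(-85), 31), (214, np.int64(-142), np.int64(-86), 11), (218, np.int64(-145), np.int64(-86), 12), (222, np.int64(-147), np.int64(-86), 12), (226, np.int64(-150), np.int64(-86), 12), (230, np.int64(-152), np.int64(-86), 12), (234, np.int64(-154), np.int64(-86), 11), (238, np.int64(-157), np.int64(-86), 11), (242, np.int64(-159), np.int64(-86), 12), (246, np.int64(-162), np.int64(-86), 13), (250, np.int64(-164), np.int64(-86), 11), (254, np.int64(-167), np.int64(-86), 12), (258, np.int64(-169), np.int64(-86), 11)]
```

View pics/w8c.png

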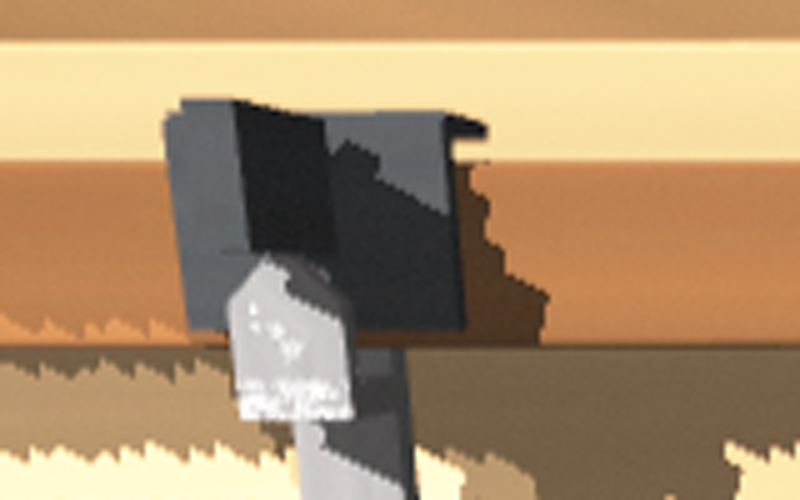

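Pointer and fin now agree to within about 0.4 mm (wrist -131.2 vs about -131.4, top about -130.6 vs -131). I'll hold one second to rule out creep.

>>> arm_command(motion=[[[0,0,0,0,0.001,0,-1],[0,0,0,0,0.001,0,-1],[0,0,0,0,0.001,0,-1],[0,0,0,0,0.001,0,-1],[0,0,0,0,0.001,0,-1],[0,0,0,0,0.001,0,-1],[0,0,0,0,0.001,0,-1],[0,0,0,0,0.001,0,-1]]])

```text
time: 10.8
tool_pos: [0.5617, -0.0391, 0.066]
tool_rot: [-3.137, 0.0, 0.303]
contact_force: [-2.6, 10.0, 5.5]
opening: 0.0128
```

```bash
python3 - <<'E'
from h import *
from cell import robot
s=robot.observe();print(s["opening"],s["tool_pos"],s["time"],s["contact_force"])
c=robot.read_camera("wrist");np.savez("wrist9.npz",**c);prof("wrist9.npz")
c=robot.read_camera("top");np.savez("top9.npz",**c);cv2.imwrite("pics/t9.png",c["image"][:,:,::-1])
E
```

```text
0.01277956452086157 [ 0.56171247 -0.03907471  0.06601427] 10.8 [-2.56550275 10.03081004  5.51492906]
-94 bright None dark-high None
-92 bright None dark-high None
-90 bright None dark-high None
-88 bright None dark-high (14, np.float64(-134.8), np.float64(-133.4), np.float64(-134.1))
-86 bright None dark-high (33, np.float64(-134.6), np.float64(-133.5), np.float64(-134.0))
-84 bright None dark-high (35, np.float64(-134.7), np.float64(-133.3), np.float64(-134.0))
-82 bright None dark-high (34, np.float64(-134.6), np.float64(-133.4), np.float64(-134.0))
-80 bright None dark-high (35, np.float64(-134.8), np.float64(-133.6), np.float64(-134.2))
-78 bright None dark-high (33, np.float64(-134.6), np.float64(-133.6), np.float64(-134.1))
-76 bright None dark-high (32, np.float64(-134.4), np.float64(-133.5), np.float64(-134.0))
-74 bright (3, np.float64(-130.8), np.float64(-130.0), np.float64(-130.4)) dark-high (26, np.float64(-134.4), np.float64(-132.5), np.float64(-133.5))
-72 bright (28, np.float64(-132.3), np.float64(-127.8), np.float64(-130.0)) dark-high None
-70 bright (48, np.float64(-133.7), np.float64(-125.6), np.float64(-129.7)) dark-high None
-68 bright (71, np.float64(-136.8), np.float64(-124.9), np.float64(-130.8)) dark-high None
-66 bright (80, np.float64(-137.2), np.float64(-125.0), np.float64(-131.1)) dark-high None
-64 bright (92, np.float64(-137.4), np.float64(-124.8), np.float64(-131.1)) dark-high None
-62 bright (91, np.float64(-137.4), np.float64(-125.3), np.float64(-131.3)) dark-high None
-60 bright (91, np.float64(-137.1), np.float64(-124.9), np.float64(-131.0)) dark-high None
-58 bright (91, np.float64(-137.7), np.float64(-125.0), np.float64(-131.4)) dark-high None
```

View pics/t9.png

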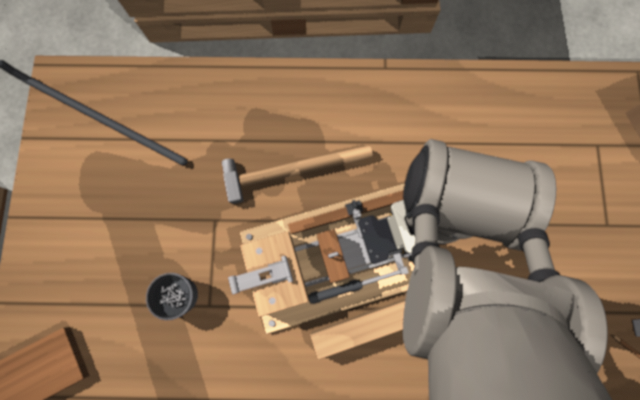

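The clamp is steady. The hasp lies back at (260,275), the jaw is open, and the hammer, tub and batten haven't moved. Handing in.

```bash
python3 -c "
from cell import robot
print(robot.hand_in())"
```

```text
the job is handed in; nothing more can be done
None
```

The hasp is open, the jaw is held at the mark, and I handed the job in at about 11 s of the 54 s allowed.

- **Hasp:** I gripped it by its rolled end, swung it over to about 150° and released it. In the last top view it lies back on the fence by itself.
- **Jaw:** I gripped the handle bar with 35 N and pulled the jaw open by about 46 mm. The gripper is still holding it, with about 10 N of spring pull showing in the force reading.
- **Alignment:** In the wrist camera the pointer is at clamp x ≈ -131.1 mm and the mark fin at about -131.4 mm. The last top-view measurement, taken just before the final hold, gave about -130.6 and -131. They agree to within about 0.5 mm, while calibration is good to about 2 mm. Nothing moved over a further 0.8 s of holding.
- **Other items:** The hammer and nail tub look unmoved. The visible part of the batten does too; the arm hides the rest of it in the last picture.

No check failed. Depth readings came out 2–4 mm high in z, and I placed the grasps from the given heights instead.

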